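# Fold down the stock support arm

## Task

The long rails are mortised, so fold the yellow stock support arm away. Press the red thumb pad of its ratchet pawl down until the pawl flips over and stays out of the teeth, then push the arm down past its teeth until it lies fully home on its rubber rest, and come away. Do not lift the arm or force it against the pawl, pick nothing up, and leave the other things on the bench where they are.

Things in the scene. Friction and masses are not known exactly. Their poses are not given: they have to be found in the camera images.
- pawl_pad (a point): Centre of the top of the red thumb pad (32 x 30 mm, near level) on the tail of the dark steel pawl, a rocker whose cross pin lies 60 mm towards the toothed wheel and 20 mm lower. Pressed straight down (5 to 10 N) to 15 mm below its seated height, it tips over dead centre, then springs by itself to its free place, 25 mm below the seated height and sloping away from the wheel, and stays.
- pawl (a joint): Angle of the pawl, rad: 0 to 0.12 = its nose lies in or on the teeth, held by the over-centre spring; 0.20 = dead centre; 0.40 = flipped right over, nose well clear of the teeth, where it stays by itself.
- support_pivot (a point): Pivot bolt of the arm, 110 mm above the bench, in a grey bracket bolted down. x runs along the bolt; y level, towards the pawl and red pad (seated pad: 125 mm along y, 76 mm up); z up. The lowered arm points to -y. A toothed steel wheel of 120 mm dia. turns with the arm. Base plate: 90 mm wide, 10 mm thick, from 140 mm on the +y side to 300 mm on the -y side.
- push_point (a point): A good place to push: middle of the arm's upper face, 150 mm from the pivot along the arm, 11 mm off its centre line. The arm is a yellow tube 28 mm wide, 22 mm high, clear from 60 to 215 mm from the pivot; then a fork with a free-turning grey roller (38 mm dia., 90 mm long, axis at 262 mm). z here is the face's normal, y points along the arm to the pivot.
- support_arm (a joint): Angle of the arm, rad: 0 = level, fully home on the rubber rest (hard stop); grows as it rises; starts between 0.4 and 0.75. The seated pawl lets it rise but stops it after sinking at most one tooth (0.21). With the pawl free the stiff pivot keeps the arm wherever it is left; 8 to 15 N at push_point pushes it down.
- rail: Loose bystander: pale wooden rail 45 x 220 x 45 mm with two dark mortises, lying beside the bracket; origin at the centre of its underside, length along y.
- spanner: Loose bystander: flat steel spanner 180 mm long, 8 mm thick, on the bench; origin at the centre of its underside.
- glue: Loose bystander: white glue bottle, 56 mm dia., 150 mm high, red cap; origin at the centre of its underside.
- chuck_key: Loose bystander: steel T-shaped chuck key about 85 x 70 mm, 18 mm high; origin at its middle, on the bench.
- mug: Loose bystander: blue mug, 80 mm dia., 95 mm high; origin at the centre of its underside.
- square: Loose bystander: try square, dark wooden stock 100 mm, steel blade 150 mm, 18 mm high; origin under the stock's centre.
- tape: Loose bystander: yellow tape measure 62 x 40 x 62 mm; origin at the centre of its underside.
- dowel_tray: Loose bystander: open blue tray of dowels 150 x 110 x 45 mm; origin at the centre of its underside.

How it is judged:
On the way, in this order (a step that is already met when the one before it is completed fails the run):
1. the pawl is flipped over and stays free of the teeth (value of joint pawl above 0.32 rad), for 0.2 s.
2. the arm is pushed down onto its rest (value of joint support_arm below 0.05 rad), for 0.2 s.
At the end, for the whole second after the job is handed in: The arm lies at rest within 0.05 rad of fully home, the pawl is still flipped free (over 0.32 rad), no bystander is more than 20 mm from where it was, and the robot is clear (value of joint support_arm below 0.05 rad and value of joint pawl above 0.32 rad and distance of each of rail, spanner, glue, chuck_key, mug, square, tape, dowel_tray from where it was at the start of the episode below 0.02 m); the robot touches nothing.
It fails at once if the arm is lifted, or forced over the teeth, with the pawl still in (value of joint pawl below 0.2 rad and distance of push_point from where it was at the start of the episode above 0.038 m).
It fails at once if the arm is lifted above 0.80 rad (value of joint support_arm above 0.8 rad).
It fails at once if a bystander is lifted or shoved more than 20 mm (distance of any of rail, spanner, glue, chuck_key, mug, square, tape, dowel_tray from where it was at the start of the episode above 0.02 m).
It also fails if it takes over 40 s, if anything falls off the work surface, if the arm or the gripper's body presses on something with over 40 N, if the wrist force passes 120 N, or if a joint passes its speed limit or range.

## Robot

A 6-joint arm with a two-finger parallel gripper is mounted at the origin on the work surface. World frame = base frame: x ahead of the robot, y to its left, z up, the work surface at z = 0. Lengths are in m, angles in rad, forces in N, time in s.
With the tool pointing down it reaches from about 0.425 to 0.95 m from the base axis. Payload 14.7 kg.
Tool frame: the origin (TCP) lies on the mounting face of the last link; the fingertips stand 173 mm ahead of it and the grasp point (between the pads) lies 155 mm ahead of it (r.grip_point_offset is the distance from the TCP to the grasp point, in m); z points along the fingers, y is the line along which they close (so a half turn about z gives the same grasp; the last joint's range is limited). The gripper opens to 85 mm and grips with 20 to 120 N. Pads are 22 mm wide; open, the fingers measure 114 mm over their backs; the gripper's body (76 mm by 85 mm) begins 54 mm behind the grasp point. The pads swing forward as they close: fully open they stand 13 mm farther back than shut.
Start: joints at [1.153, 0.48, 1.596, -0, 1.065, -0.047], TCP at [0.236, 0.606, 0.405] pointing down, gripper open.
Joint ranges: [-2.75, 2.75], [-0.82, 2.05], [0.23, 2.67], [-1.56, 4.7], [0.09, 2.69], [-2.92, 2.92]. Speed limits (rad/s): [1.89, 1.89, 2.39, 3.01, 3.01, 3.01].

## Interface

Orientations are given as a rotation vector (axis times angle).
In Python, from station import r, cams gives the robot as it stands. The module is installed in compiled form; this text tells all that it offers.
- The arm moves only by the shell command python3 -m handwheel 'ROWS' [FORCE]. ROWS is JSON, a list of rows, each a list of 5 numbers: the closure, from -1 (fully open) to 1 (shut), then the shift along the tool's x, y, z as a fraction of full scale, then the turn about the tool's z as a fraction of full scale. A call has 1 to 20 rows; each row is the pose to reach, as a shift and turn from the pose commanded when the call began, along the tool's axes at that moment; what a row does not reach only later rows make up. Full scale, the value 1, is 0.12 m for a shift and 60 degrees for a turn. A row lasts 1/8 s, in which the tool goes at most 62.5 mm and 10.7 degrees, less where a joint would pass 70% of its speed; a pose out of reach is approached as far as the arm can. A call with a number of a shift or a turn outside -1 to 1 is refused whole. A call with a gripper value outside its range is refused whole. The fingers move at their own pace and stop on an object; FORCE is the grip in N (left out, the last holds). Time passes only in rows, so rows that repeat a pose let the fingers close. It gives the time, the measured TCP pose, the force and the opening at its end, in the units of the state.
- r.read_state(): the state, without advancing time (a new reading comes with each control period).
- cams.capture(name): name is "scene" or "top" or "wrist"; returns a dict with "color" (400x640x3 uint8, red, green, blue), "fx", "fy", "cx", "cy" (pixels), "k1" (the pictures are not rectified: a ray, as slopes to the right and down, at radius r is drawn at 1 + k1 r^2 times it, then the intrinsics apply), "camera_from_world" (4x4, takes a point from world to camera coordinates); the wrist camera has in their place "mount" (4x4, takes a point from camera to tool coordinates, whose origin is the TCP and whose axes are the flange's). Camera axes: x right, y down, z forward; pixel columns grow to the right and rows downward; lengths in m; the calibration is good to about 2 mm. A picture is of the moment at which its call begins: read the wrist's pose just before it. There is no depth.
- r.job_done(): hands the job in, once; it reports no verdict.
The state is a dict: "time_s": time; "joint_pos": joint angles; "joint_vel": joint speeds; "tau": joint torques, N m; "tcp_pos": TCP position; "eef_rot": TCP orientation; "wrist_force": force on the tool from outside, world axes, zero at the start; "wrist_torque": the same for the moment, N m; "finger_gap": opening from 0.0 (shut) to 1.0 (fully open).
Only numpy, scipy, OpenCV 4.12 (cv2) and the standard library are available. Lean on these libraries where they do the work, as an engineer would, in place of code of your own. Each camera call takes 0.05 s, during which the arm holds its last target. There are 200 camera calls.

## Working session

There is one attempt and no reset: what is moved stays moved. The work goes in short steps, Python scripts to look and compute and a shell command to move; the robot and the scene stay as the last step left them, time stands still between calls to the robot, and variables do not carry over. Pictures are saved under pics/ and viewed, on a budget of 10 in all, crops included, one or two more only if the job needs it, and the job is handed in when it is done.

```bash
mkdir -p pics
cat > h.py <<'E'
import numpy as np, cv2
from station import r, cams
from scipy.spatial.transform import Rotation as R
def snap(name,fn):
    s=r.read_state(); c=cams.capture(name)
    if 'mount' in c:
        T=np.eye(4);T[:3,:3]=R.from_rotvec(s['eef_rot']).as_matrix();T[:3,3]=s['tcp_pos']
        c['wfc']=T@c['mount']
    else: c['wfc']=np.linalg.inv(c['camera_from_world'])
    c['K']=np.array([[c['fx'],0,c['cx']],[0,c['fy'],c['cy']],[0,0,1]])
    cv2.imwrite('pics/'+fn+'.png',c['color'][:,:,::-1]); np.save('pics/'+fn+'.npy',c,allow_pickle=True); return c
def load(fn): return np.load('pics/'+fn+'.npy',allow_pickle=True).item()
def ray(c,u,v):
    p=cv2.undistortPoints(np.array([[[u,v]]],float),c['K'],np.array([c['k1'],0,0,0.]))[0,0]
    return c['wfc'][:3,3], c['wfc'][:3,:3]@np.array([*p,1])
def onz(c,u,v,z):
    o,d=ray(c,u,v); return o+d*(z-o[2])/d[2]
def tri(c1,p1,c2,p2):
    (o1,d1),(o2,d2)=ray(c1,*p1),ray(c2,*p2); d1/=np.linalg.norm(d1);d2/=np.linalg.norm(d2)
    t=np.linalg.lstsq(np.stack([d1,-d2],1),o2-o1,rcond=None)[0]
    a,b=o1+t[0]*d1,o2+t[1]*d2; return (a+b)/2,np.linalg.norm(a-b)
def proj(c,P):
    M=np.linalg.inv(c['wfc']); return cv2.projectPoints(np.array([P],float),cv2.Rodrigues(M[:3,:3])[0],M[:3,3],c['K'],np.array([c['k1'],0,0,0.]))[0][0,0]
E
python3 - <<'E'
from h import *
a=snap('scene','s0');b=snap('top','t0')
print(r.read_state())
for c in(a,b):print(c['wfc'].round(3),c['fx'],c['k1'])
E
```

```text
{'time_s': 0.1, 'joint_pos': array([ 1.15343584e+00,  4.80771331e-01,  1.59681091e+00, -2.53582791e-05,
        1.06512106e+00, -4.65874000e-02]), 'joint_vel': array([-0.0013343 , -0.0012858 , -0.00302325, -0.0008302 , -0.00015864,
        0.0006079 ]), 'tau': array([ 7.22730583e-04, -9.52264023e+01, -4.31044829e+01, -1.64094417e-04,
        5.27708995e-03,  4.71840883e-05]), 'tcp_pos': array([0.2354201 , 0.60567009, 0.40413502]), 'eef_rot': array([-5.79016518e-01, -3.08753505e+00,  1.70575286e-03]), 'wrist_force': array([-0.60150623,  0.01067331, -0.88544438]), 'wrist_torque': array([-0.03437721, -0.02736229,  0.05432327]), 'finger_gap': 1.0020851777895}
[[ 0.195  0.855 -0.481  1.074]
 [ 0.981 -0.175  0.086 -0.074]
 [-0.011 -0.488 -0.873  1.141]
 [ 0.     0.     0.     1.   ]] 419.62395117912365 -0.1051156634740532
[[ 0.017 -0.986  0.165  0.338]
 [-1.    -0.015  0.014 -0.004]
 [-0.012 -0.166 -0.986  1.15 ]
 [ 0.     0.     0.     1.   ]] 382.7715302437017 -0.08317037968941264
```

View pics/s0.png

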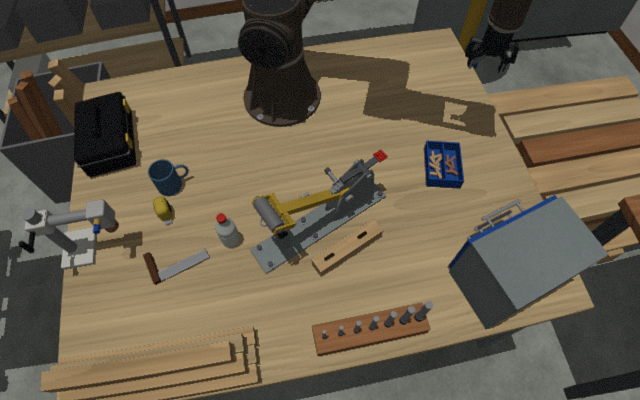

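View pics/t0.png

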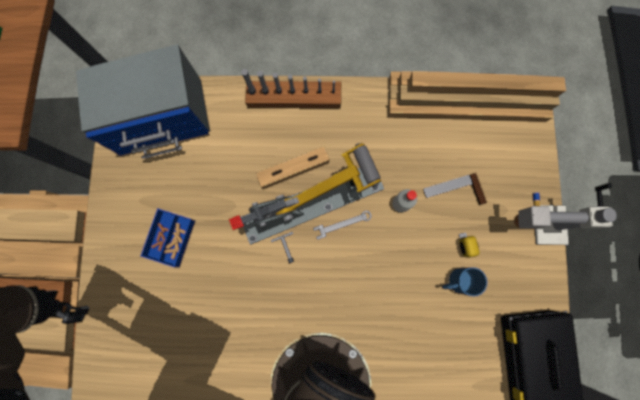

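The scene view shows the red pad at (381,155), the roller at about (268,214) and the plate end at (253,248)-(267,271). In the top view the pad is at (236,223), the roller at about (366,166), and the plate's lower edge runs (249,243)-(382,187).

```bash
cat > m.py <<'E'
from h import *
a,b=load('s0'),load('t0')
def red(c,box):
    h=cv2.cvtColor(c['color'],cv2.COLOR_RGB2HSV); x0,y0,x1,y1=box
    m=((h[...,0]<8)|(h[...,0]>172))&(h[...,1]>150)&(h[...,2]>80); k=np.zeros_like(m);k[y0:y1,x0:x1]=1;m&=k.astype(bool)
    v,u=np.nonzero(m); return (u.mean(),v.mean()),len(u),(u.min(),u.max(),v.min(),v.max())
ra=red(a,(360,140,400,175));rb=red(b,(220,205,255,240));print(ra,rb)
P=tri(a,ra[0],b,rb[0]);print('pad',P, onz(a,*ra[0],.186),onz(b,*rb[0],.186))
for n,c,px in(('s',a,[(253,247),(267,271),(384,195)]),('t',b,[(249,243),(382,187)])):
    for p in px: print(n,p,onz(c,*p,.01).round(4))
print('roller',tri(a,(268,214),b,(366,166)))
for fn,c,(x0,y0,x1,y1) in(('c1',a,(240,130,400,280)),('c2',b,(220,130,400,250))):
    cv2.imwrite(f'pics/{fn}.png',cv2.resize(c['color'][y0:y1,x0:x1,::-1],None,fx=4,fy=4,interpolation=cv2.INTER_CUBIC))
E
python3 m.py
```

```text
((np.float64(379.8979591836735), np.float64(155.33673469387756)), 98, (np.int64(373), np.int64(386), np.int64(150), np.int64(161))) ((np.float64(235.7841726618705), np.float64(222.38129496402877)), 139, (np.int64(229), np.int64(243), np.int64(216), np.int64(229)))
pad (array([0.44364708, 0.2234167 , 0.18210228]), np.float64(0.0001930942443268442)) [0.44620277 0.22230949 0.186     ] [0.4432096  0.22240164 0.186     ]
s (253, 247) [ 0.5704 -0.1725  0.01  ]
s (267, 271) [ 0.6514 -0.1427  0.01  ]
s (384, 195) [0.4782 0.2489 0.01  ]
t (249, 243) [0.4013 0.2208 0.01  ]
t (382, 187) [ 0.5776 -0.1769  0.01  ]
roller (array([ 0.58555169, -0.1058232 ,  0.22358727]), np.float64(0.001200258505186138))
```

View pics/c1.png

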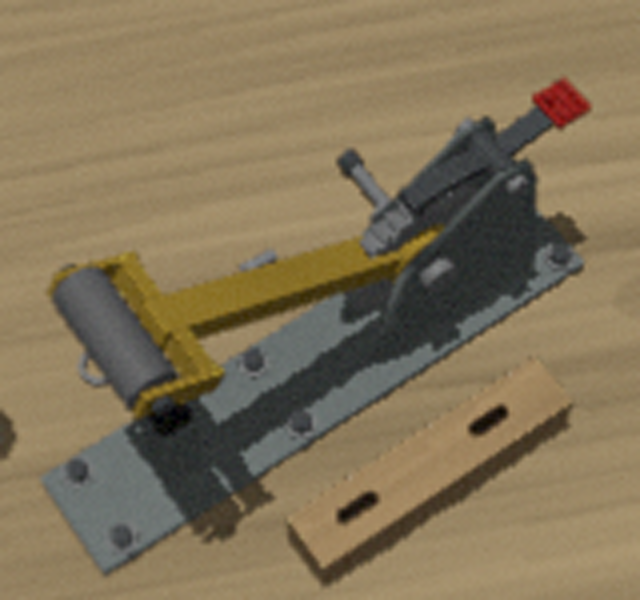

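View pics/c2.png

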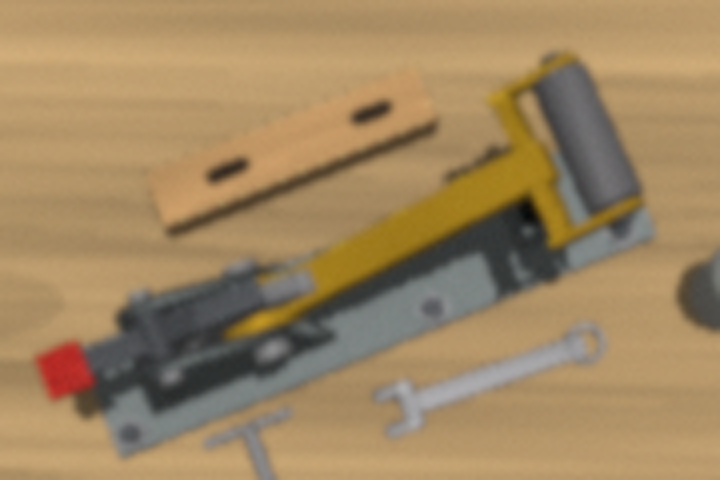

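The crops show the axis layout clearly. Pad to plate end, about 0.416 m, fits the stated 425 mm. The roller at 260 mm from the pivot gives an arm angle of about 0.45. Next I'll compute the shift to a point above the pad.

```bash
cat >> h.py <<'E'
def shift(tip):  # tool-frame shift (full-scale units) to bring shut fingertips to tip
    s=r.read_state(); M=R.from_rotvec(s['eef_rot']).as_matrix()
    t=s['tcp_pos']+M@[0,0,.173]; print('tip',t.round(4),'F',s['wrist_force'].round(1),'t',s['time_s'].round(2)); return (M.T@(np.array(tip)-t)/.12).round(3)
pad=np.array([.4436,.2234,.186]); end=np.array([.611,-.1576]); e=np.r_[pad[:2]-end,0]; e/=np.linalg.norm(e)
piv=pad-.125*e-[0,0,.076]
def push(th,L=.15): return piv+L*np.array([-e[0]*np.cos(th),-e[1]*np.cos(th),np.sin(th)])+.011*(np.array([0,0,np.cos(th)])+e*np.sin(th))
E
python3 -c "
from h import *
print(e,piv,push(.45),push(0));print(R.from_rotvec(r.read_state()['eef_rot']).as_matrix().round(3)); print(shift(pad+[0,0,.045]))
M=R.from_rotvec(r.read_state()['eef_rot']).as_matrix(); print('e in tool',M.T@e)"
```

```text
[-0.40225539  0.9155275   0.        ] [0.49388192 0.10895906 0.11      ] [ 0.54628874 -0.0103181   0.18514975] [ 0.55422023 -0.02837006  0.121     ]
[[-0.932  0.362 -0.   ]
 [ 0.362  0.932 -0.001]
 [ 0.    -0.001 -1.   ]]Traceback (most recent call last):
  File "<string>", line 3, in <module>
    print(e,piv,push(.45),push(0));print(R.from_rotvec(r.read_state()['eef_rot']).as_matrix().round(3)); print(shift(pad+[0,0,.045]))
                                                                                                               ~~~~~^^^^^^^^^^^^^^^^
  File "h.py", line 26, in shift
    t=s['tcp_pos']+M@[0,0,.173]; print('tip',t.round(4),'F',s['wrist_force'].round(1),'t',s['time_s'].round(2)); return (M.T@(np.array(tip)-t)/.12).round(3)
                                                                                          ^^^^^^^^^^^^^^^^^
AttributeError: 'float' object has no attribute 'round'
```

```bash
sed -i "s/s\['time_s'\].round(2)/round(s['time_s'],2)/" h.py
python3 -m handwheel '[[1,-0.4,-0.35,0,0],[1,-0.92,-0.78,0,0],[1,-0.92,-0.78,0,0],[1,-0.92,-0.78,0,0]]' 40
python3 -m handwheel '[[1,-0.4,-0.35,0,0],[1,-0.92,-0.78,0,0],[1,-0.92,-0.78,0,0],[1,-0.92,-0.78,0,0]]'
python3 -c "
from h import *
print(shift(pad+[0,0,.045]))"
```

```text
time_s: 0.6
tcp_pos: [0.3051, 0.4778, 0.4048]
eef_rot: [-0.582, -3.087, 0.0]
wrist_force: [0.2, -0.1, 0.3]
finger_gap: 0.141
time_s: 1.1
tcp_pos: [0.374, 0.3515, 0.4048]
eef_rot: [0.581, 3.087, 0.001]
wrist_force: [0.3, 1.3, 0.1]
finger_gap: 0.002
tip [0.374  0.3516 0.2318] F [0.3 1.3 0.1] t 1.1
[-0.929 -0.784  0.006]
```

```bash
python3 -m handwheel '[[1,-0.4,-0.35,0,0.17],[1,-0.93,-0.78,0,0.34],[1,-0.93,-0.78,0,0.51],[1,-0.93,-0.78,0,0.68],[1,-0.93,-0.78,0,0.75],[1,-0.93,-0.78,0,0.75]]'
python3 -c "
from h import *
print(shift(pad+[0,0,.045])); w=snap('wrist','w1'); print(w['mount'].round(3)); a=snap('scene','s1')
M=w['wfc'];print('proj pad',proj(w,pad),'tip',proj(w,np.array(r.read_state()['tcp_pos'])-[0,0,.173]),'push',proj(w,push(.45)),'piv',proj(w,piv))
"
```

```text
time_s: 1.85
tcp_pos: [0.4436, 0.2252, 0.4046]
eef_rot: [-1.714, -2.633, -0.001]
wrist_force: [-0.5, 0.2, -0.6]
finger_gap: 0.001
tip [0.4436 0.2253 0.2316] F [-0.5  0.2 -0.6] t 1.85
[-0.014 -0.006  0.005]
[[ 0.001 -0.966 -0.259  0.066]
 [ 1.     0.001  0.     0.001]
 [ 0.    -0.259  0.966  0.031]
 [ 0.     0.     0.     1.   ]]
proj pad [324.99629608 231.05839147] tip [325.21990638 261.90668774] push [324.50345985 539.92775301] piv [325.46873355 332.84207426]
```

View pics/w1.png

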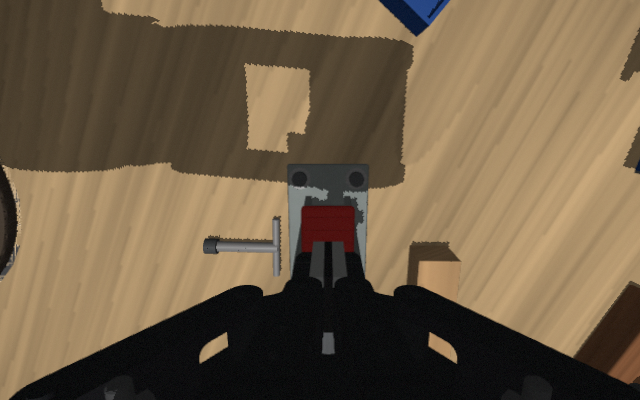

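The wrist view shows the red pad at u 302–355 with its far edge at v=205. I predicted a centre of (325,231), so it agrees to about 2 mm. Now I'll press.

```bash
python3 -m handwheel '[[1,0,0,0.2,0],[1,0,0,0.33,0],[1,0,0,0.37,0],[1,0,0,0.40,0],[1,0,0,0.43,0]]'
python3 -m handwheel '[[1,0,0,0.03,0],[1,0,0,0.06,0],[1,0,0,0.06,0]]'
```

```text
time_s: 2.58
tcp_pos: [0.4437, 0.2241, 0.3536]
eef_rot: [1.716, 2.631, 0.002]
wrist_force: [-1.1, 3.5, 3.7]
finger_gap: 0.001
time_s: 2.95
tcp_pos: [0.4435, 0.2235, 0.3456]
eef_rot: [-1.717, -2.631, 0.001]
wrist_force: [-0.2, -0.3, -0.3]
finger_gap: -0.001
```

```bash
python3 -m handwheel '[[1,0,0,0.03,0],[1,0,0,0.06,0],[1,0,0,0.06,0]]'
python3 -m handwheel '[[1,0,0,-0.3,0],[1,0,0,-0.6,0],[1,0,0,-0.6,0],[1,0,0,-0.6,0]]'
python3 -c "
from h import *
w=snap('wrist','w2');a=snap('scene','s2')
x=w['color'][120:320,230:430,::-1]; y=a['color'][130:230,330:400,::-1]
cv2.imwrite('pics/c3.png',np.hstack([cv2.resize(x,(400,400)),cv2.resize(y,(280,400)),]))
"
```

```text
time_s: 3.32
tcp_pos: [0.4436, 0.2236, 0.3386]
eef_rot: [-1.717, -2.631, 0.0]
wrist_force: [0.2, 0.4, 1.4]
finger_gap: -0.004
time_s: 3.82
tcp_pos: [0.4434, 0.2236, 0.4103]
eef_rot: [-1.717, -2.631, 0.0]
wrist_force: [0.7, 0.2, -0.2]
finger_gap: -0.001
```

View pics/c3.png

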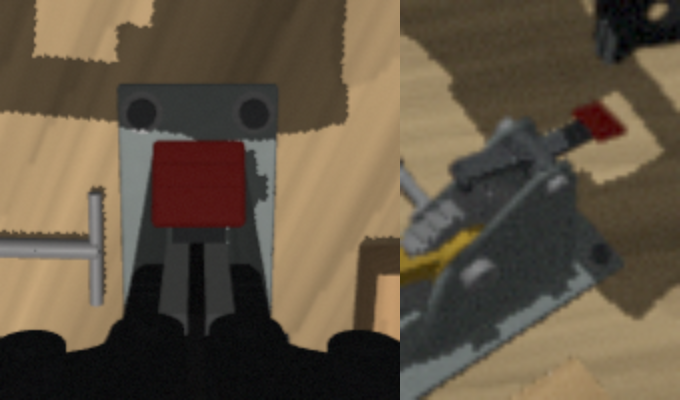

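The pad looks lower and tilted outwards. I'll check that with numbers.

```bash
python3 -c "
from h import *
def red(c,box,th):
    h=cv2.cvtColor(c['color'],cv2.COLOR_RGB2HSV); x0,y0,x1,y1=box
    m=((h[...,0]<8)|(h[...,0]>172))&(h[...,1]>150)&(h[...,2]>th); k=np.zeros_like(m);k[y0:y1,x0:x1]=1;m&=k
    v,u=np.nonzero(m); return (u.mean(),v.mean()),len(u)
a=load('s2');w=load('w2');pa,n=red(a,(360,140,400,185),60);pw,k=red(w,(280,170,380,250),50)
print(pa,n,pw,k,tri(a,pa,w,pw))
print(shift(push(.45,.14)+[0,0,.045]))
M=R.from_rotvec(r.read_state()['eef_rot']).as_matrix();print(M.round(3))"
```

```text
(np.float64(379.0952380952381), np.float64(159.88888888888889)) 63 (np.float64(328.8839918946302), np.float64(212.05775075987842)) 1974 (array([0.44421161, 0.2243245 , 0.15994914]), np.float64(0.001162397715952524))
tip [0.443  0.2234 0.2368] F [ 0.4 -0.5 -0.3] t 3.92
[-2.054  0.003  0.092]
[[-0.403  0.915 -0.001]
 [ 0.915  0.403 -0.001]
 [-0.    -0.002 -1.   ]]
```

The pad centre now triangulates to z = 0.160, 26 mm below seated, so the pawl has flipped. Next I'll go along the arm, 145 mm beyond the pivot, at a safe height.

```bash
python3 -m handwheel '[[1,0,0,-0.3,0],[1,-0.4,0,-0.3,0],[1,-0.8,0,-0.3,0],[1,-1,0,-0.3,0],[1,-1,0,-0.3,0]]'
python3 -m handwheel '[[1,-0.4,0,0,0],[1,-0.8,0,0,0],[1,-1,0,0,0],[1,-1,0,0,0]]'
python3 -c "
from h import *
T=piv-.145*e; T[2]=.2; print(T,shift(T)); w=snap('wrist','w3'); a=snap('scene','s3')
cv2.imwrite('pics/c4.png',np.hstack([w['color'][::,100:500,::-1],cv2.resize(a['color'][110:280,230:400,::-1],(400,400))]))"
```

```text
time_s: 4.55
tcp_pos: [0.4923, 0.1125, 0.4457]
eef_rot: [-1.719, -2.628, 0.002]
wrist_force: [0.8, 1.0, -0.8]
finger_gap: -0.003
time_s: 5.05
tcp_pos: [0.5405, 0.0034, 0.4459]
eef_rot: [-1.718, -2.629, 0.001]
wrist_force: [-0.1, 0.1, -0.3]
finger_gap: 0.0
tip [0.5403 0.0035 0.2729] F [-0.1  0.1 -0.3] t 5.05
[ 0.55220896 -0.02379242  0.2       ] [-0.248  0.     0.607]
```

View pics/c4.png

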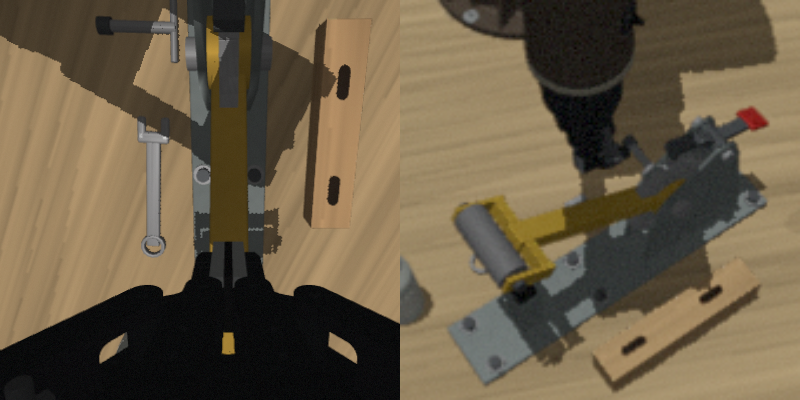

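The fingers are centred laterally on the tube (both at u≈229 in the crop), with clear arm beneath them. Now I'll lower and push.

```bash
python3 -m handwheel '[[1,-0.15,0,0.2,0],[1,-0.25,0,0.45,0],[1,-0.25,0,0.58,0],[1,-0.25,0,0.64,0],[1,-0.25,0,0.7,0]]'
python3 -m handwheel '[[1,0,0,0.06,0],[1,0,0,0.12,0],[1,0,0,0.18,0],[1,0,0,0.24,0]]'
python3 -m handwheel '[[1,0,0,0.06,0],[1,0,0,0.12,0],[1,0,0,0.18,0],[1,0,0,0.24,0]]'
```

```text
time_s: 5.78
tcp_pos: [0.5526, -0.0227, 0.3635]
eef_rot: [1.715, 2.631, 0.001]
wrist_force: [-1.0, -3.2, 9.5]
finger_gap: 0.002
time_s: 6.28
tcp_pos: [0.5531, -0.0229, 0.3353]
eef_rot: [1.714, 2.629, 0.002]
wrist_force: [1.0, -4.4, 9.9]
finger_gap: -0.002
time_s: 6.78
tcp_pos: [0.5533, -0.0231, 0.3065]
eef_rot: [1.714, 2.629, 0.002]
wrist_force: [1.7, -5.2, 8.1]
finger_gap: 0.001
```

```bash
python3 -m handwheel '[[1,0,0,0.04,0],[1,0,0,0.07,0],[1,0,0,0.09,0]]'
python3 -m handwheel '[[1,0,0,0.015,0],[1,0,0,0.03,0],[1,0,0,0.03,0]]'
```

```text
time_s: 7.15
tcp_pos: [0.5533, -0.0231, 0.2957]
eef_rot: [1.714, 2.629, 0.002]
wrist_force: [2.1, -5.0, 7.8]
finger_gap: -0.001
time_s: 7.52
tcp_pos: [0.5533, -0.0231, 0.2941]
eef_rot: [1.713, 2.628, 0.003]
wrist_force: [-8.4, -4.3, 44.3]
finger_gap: -0.001
```

The force jumps to 44 N with the tip at z = 0.121, exactly the expected home height. I'll back off.

```bash
python3 -m handwheel '[[1,0,0,-0.03,0],[1,0,0,-0.03,0],[1,0,0,-0.4,0],[1,0,0,-0.9,0],[1,0,0,-1,0],[1,0,0,-1,0]]'
python3 -m handwheel '[[1,0,0,-0.4,0],[1,0,0,-0.6,0],[1,0,0,-0.6,0],[1,0,0,-0.6,0]]'
python3 -c "
from h import *
a=snap('scene','s4');snap('top','t4')
cv2.imwrite('pics/c5.png',cv2.resize(a['color'][120:290,130:480,::-1],None,fx=2.2,fy=2.2))
print(proj(a,piv-.262*e),proj(a,pad))
b0,b=load('t0')['color'],load('t4')['color']"
```

```text
time_s: 8.28
tcp_pos: [0.5523, -0.0232, 0.4111]
eef_rot: [1.716, 2.63, 0.001]
wrist_force: [1.2, -0.5, -1.0]
finger_gap: -0.003
time_s: 8.78
tcp_pos: [0.552, -0.0234, 0.4807]
eef_rot: [-1.715, -2.629, 0.002]
wrist_force: [-0.5, -0.3, -0.5]
finger_gap: -0.001
[264.38556672 239.47499389] [380.02276884 154.52050977]
```

View pics/c5.png

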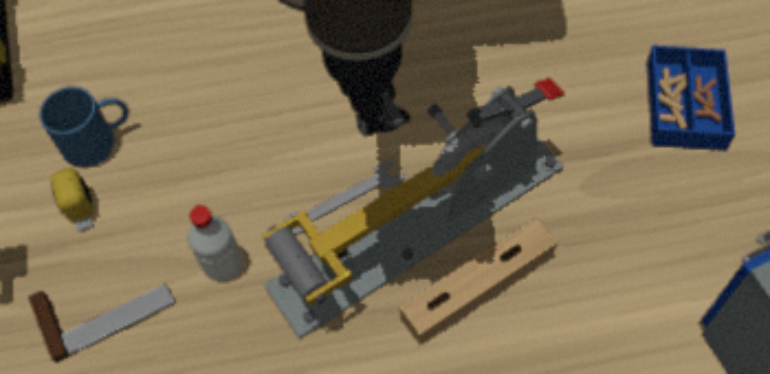

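View pics/t4.png

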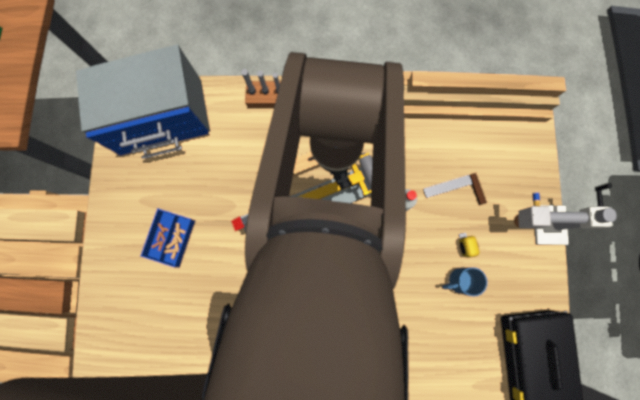

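The roller centre is at (265,239), against (264,239) predicted for the home position. The pad is at (379,161), still in its flipped place, and nothing on the bench has visibly moved. I'll hand in.

```bash
python3 -c "
from h import *
r.job_done()"
```

```text
the job is handed in; nothing more can be done
```

The pawl is flipped, the arm is down on its rest, and the job is handed in; no verdict was reported. I pressed the red pad down with shut fingers, pushed the arm down 145 mm from the pivot, then lifted the tool clear, taking about 9 s of the 40 s.

- **Pawl:** after the press, the pad centre measured z ≈ 0.160 m, 26 mm below its seated height. In the final scene picture it was still in that flipped place.
- **Arm:** it stopped hard with the fingertips at z = 0.121 m, the expected home height. The roller then appeared within about 1 px of where a fully lowered arm should put it.
- **Contact force:** against the stop, the wrist force peaked at about 44 N at the fingertips, below the 120 N wrist limit. The 40 N limit is for the arm and the gripper's body; as far as I could tell, only the fingertips touched anything.
- **Clear of everything:** the last force reading was about 0 N, with the tool about 190 mm above the arm.
- **Bystanders:** none of those I could see had moved, judged by eye in the final pictures. The chuck key was hidden behind the robot in the top view and not clearly seen in the scene view, so I did not check it separately at the end.

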